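# Find and mark the rubbing spot of a fan rotor

## Robot

A 6-joint arm with a two-finger parallel gripper is mounted at the origin on a cart in front of the work surface, level with it; the furniture and walls round the work are solid. World frame = base frame: x ahead of the robot, y to its left, z up, the work surface at z = 0. Lengths are in m, angles in rad, forces in N, time in s.
With the tool pointing down it reaches from about 0.3 to 0.875 m from the base axis. Payload 6.4 kg.
Tool frame: the origin (TCP) lies midway between the tips of the shut fingers; the grasp point (between the pads) lies 19 mm behind it; z points along the fingers, y is the line along which they close (so a half turn about z gives the same grasp; the last joint's range is limited). The gripper opens to 88 mm and grips with 3 to 60 N. Pads are 18 mm wide; open, the fingers measure 123 mm over their backs; the gripper's body (75 mm by 187 mm) begins 45 mm behind the grasp point.
Start: joints at [-1.503, 0.181, 1.607, -0, 1.354, -0.206], TCP at [0.155, -0.554, 0.239] pointing down, gripper open.
Joint ranges: [-2.99, 2.99], [-0.89, 2.07], [0.3, 2.58], [-1.14, 4.28], [0, 2.63], [-3.12, 3.12]. Speed limits (rad/s): [2.57, 2.57, 3.01, 3.14, 3.14, 3.14].

## Interface

Orientations are given as a rotation vector (axis times angle).
In Python, from plant import manip, optics, ticket gives the robot as it stands (manip), with the cameras (optics) and the job (ticket).
- The arm moves only by the shell command python3 shift.py 'ROWS' [FORCE]. ROWS is a JSON list of rows, 1 to 5 of them, each of 5 numbers: the finger opening in m, then dx, dy, dz in m, then a turn about the tool's z in rad; each row is the pose to reach, as a shift and turn from the pose commanded when the command began, along the tool's axes at that moment; what a row does not reach only later rows make up. A row lasts 1/8 s, in which the tool goes at most 0.0625 m and 0.188 rad, less where a joint would pass 70% of its speed; a pose out of reach is approached as far as the arm can. The fingers move at their own pace and stop on an object; FORCE is the grip in N (left out, the last holds). Time passes only in rows, so rows that do not move let the fingers close. It prints the time, the measured TCP pose, the force, the opening and the grip force at its end.
- manip.observe(): the state, without advancing time (a new reading comes with each control period).
- optics.grab_frame(name): name is "scene" or "top"; returns the picture (480x640x3 uint8, red, green, blue); there is no depth.
- optics.camera_info(name): a dict with "camera_matrix" (3x3 intrinsics, pixels), "dist_coeffs" ([k1, k2, p1, p2, k3] as OpenCV has them; the pictures are not rectified), "position" and "orientation" of the camera in the world. Camera axes: x right, y down, z forward; pixel columns grow to the right and rows downward; lengths in m; the calibration is good to about 2 mm. A picture is of the moment at which its call begins. camera_info takes no time and is no camera call.
- ticket.hand_in(): hands the job in; it is judged then, once.
The state is a dict: "time": time; "q": joint angles; "joint_vel": joint speeds; "joint_torque": joint torques, N m; "ee_pos": TCP position; "orientation": TCP orientation; "force": force on the tool from outside, world axes, zero at the start; "wrist_torque": the same for the moment, N m; "opening": finger opening in m; "finger_force": force on a finger pad.
Only numpy, scipy, OpenCV 4.12 (cv2) and the standard library are available. Lean on these libraries where they do the work, as an engineer would, in place of code of your own. Each camera call takes 0.05 s, during which the arm holds its last target. There are 200 camera calls.

## Task

The extractor fan's rotor rubs at one place that cannot be seen. Turn the rotor round by its blades, feel where it drags hardest against the felt pad, and park it there; then press the red marking plunger fully down to mark that spot (never press it with the rotor standing anywhere else), let it spring back, and leave the rotor standing at its tightest point. Leave the other things on the desk where they are.

Things in the scene. Friction and masses are not known exactly. Their poses are not given: they have to be found in the camera images.
- fan: Square black fan housing, 180 x 180 mm, 34 mm high, lying on its back, open upward, fixed to the desk. Origin: centre of its underside, on the rotor's axis; z up. A round bore 152 mm across holds the rotor. The felt pad and the red plunger are at its (-x, -y) corner in its own frame.
- rotor (a joint): Turn of the rotor about its vertical axis, rad, counter-clockwise from above positive; no stop for several turns either way. At 0 its four identical upright orange paddle blades point along the fan's +x, +y, -x, -y. It stays where it is left. Even light drag of 0.08 N m (about 1.5 N at 55 mm), more only near one unseen high spot on its rim, at an unknown angle on the rotor.
- hub_top (a point): Centre of the grey hub's top, on the rotor's axis, 50 mm above the desk. Hub radius 24 mm. Back plate: 70 mm radius, its top 16 mm above the desk. The blades are 4 mm thick, run from the hub to 69 mm from the axis, 16 to 48 mm above the desk, with free room between neighbours for a closed gripper's fingertips.
- rub_pad: Grey felt pad, 30 mm wide, fixed in the bore's wall 71 mm from the axis, beside the plunger; origin at desk height. Only the rotor's high spot touches it, once a turn (at the start over 40 degrees away): the drag then grows over 17 degrees by about 0.65 N m (9 to 14 N at 55 mm), pad force about 13 N at the tightest, and falls over the next 17; mirrored when turned the other way.
- marker (a joint): Travel of the red marking plunger, m: 0 up, 0.007 fully down; springs back. About 1.5 N starts it, 5 N takes it fully down.
- marker_top (a point): Centre of the red plunger's top (22 mm across, in a black collar 38 mm across), 99 mm from the rotor's axis on the fan's (-x, -y) corner, about 57 mm above the desk; press straight down.
- spool: Bystander: small solder spool, 52 mm across, 30 mm high; origin at the centre of its underside.
- jar: Bystander: small white jar with a lid, 44 mm across, 45 mm high; origin at the centre of its underside.
- syringe: Bystander: yellow flux syringe lying flat, 120 mm long, 24 mm wide, 16 mm high; origin at the centre of its underside.

How it is judged:
By the outcome, as a careful person would: the job done as asked, in the order asked, and still so for the second after the job is handed in, with the robot touching nothing.
It also fails if it takes over 67 s, if anything falls off the work surface, if the arm or the gripper's body presses on something with over 40 N, if the wrist force passes 120 N, or if a joint passes its speed limit or range.

## Working session

There is one attempt and no reset: what is moved stays moved. The work goes in short steps, Python scripts to look and compute and a shell command to move; the robot and the scene stay as the last step left them, time stands still between calls to the robot, and variables do not carry over. Pictures are saved under pics/ and viewed, at most 10 in all, crops included, and the job is handed in when it is done.

```bash
ls; mkdir -p pics; python3 - <<'E'
from plant import manip, optics, ticket
import cv2
for n in("scene","top"):
    cv2.imwrite(f"pics/{n}0.png",optics.grab_frame(n)[:,:,::-1]); print(optics.camera_info(n))
print(manip.observe())
E
```

```text
pics
plant.py
shift.py
{'camera_matrix': array([[466.56536002,   0.        , 322.50563215],
       [  0.        , 466.56536002, 234.57385828],
       [  0.        ,   0.        ,   1.        ]]), 'dist_coeffs': array([0.00267995, 0.        , 0.        , 0.        , 0.        ]), 'position': array([0.08664913, 0.72650439, 0.63407594]), 'orientation': array([-0.70213431,  2.42891282, -1.32460922])}
{'camera_matrix': array([[597.8085314 ,   0.        , 328.37092141],
       [  0.        , 597.8085314 , 234.17733469],
       [  0.        ,   0.        ,   1.        ]]), 'dist_coeffs': array([-0.12970591,  0.        ,  0.        ,  0.        ,  0.        ]), 'position': array([0.29991808, 0.00832566, 1.60422362]), 'orientation': array([-2.17749807,  2.12843473, -0.18886365])}
{'time': 0.1, 'q': array([-1.50329293e+00,  1.81446321e-01,  1.60783967e+00, -1.37689116e-05,
        1.35381739e+00, -2.06318533e-01]), 'joint_vel': array([-0.00014229, -0.00167351, -0.00261164, -0.0011428 , -0.00032622,
       -0.00055402]), 'joint_torque': array([ 1.37363622e-03, -4.34819269e+01, -3.42697442e+01,  7.05917459e-02,
        3.39774974e-02, -3.95632890e-05]), 'ee_pos': array([ 0.15545853, -0.55311301,  0.23794475]), 'orientation': array([-3.11070010e+00, -4.28574815e-01, -1.43439757e-04]), 'force': array([-0.00260036, -0.09081041,  0.03350103]), 'wrist_torque': array([ 0.00932731, -0.00212189, -0.05678092]), 'finger_force': 0.0, 'opening': 0.08836166917546204}
```

View pics/top0.png

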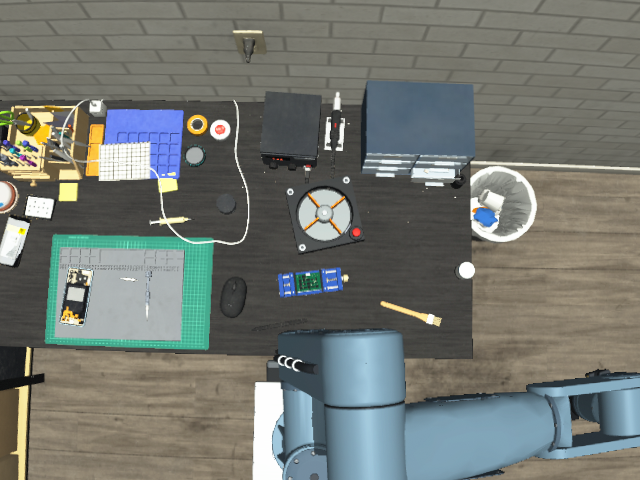

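View pics/scene0.png

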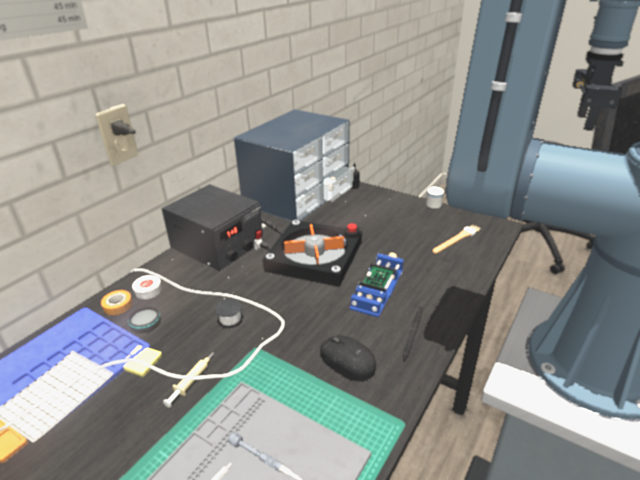

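The top view shows the fan at about (325,214), with orange blades roughly on the image diagonals, and the red plunger at (356,232). The PSU at (290,130) and the cabinet at (418,130) are the nearest tall obstacles. I plan to straddle the hub with open fingers between the blades, so both fingers push blades as a couple and I can read the wrist torque.

```bash
cat > h.py <<'E'
import numpy as np,cv2
from plant import manip, optics, ticket
from scipy.spatial.transform import Rotation as R
def ray(n,uv,z):
    c=optics.camera_info(n); p=cv2.undistortPoints(np.array(uv,float).reshape(-1,1,2),c["camera_matrix"],c["dist_coeffs"])[:,0]
    d=np.c_[p,np.ones(len(p))]@R.from_rotvec(c["orientation"]).as_matrix().T
    o=c["position"]; return (o+d*((z-o[2])/d[:,2])[:,None])[:,:2]
def mask(n,im,kind):
    h=cv2.cvtColor(im,cv2.COLOR_RGB2HSV); H,S,V=h[...,0].astype(int),h[...,1],h[...,2]
    if kind=="red": m=((H<4)|(H>174))&(S>150)&(V>90)
    else: m=(H>5)&(H<20)&(S>130)&(V>100)
    return m
E
python3 - <<'E'
from h import *
roi={"top":(290,370,180,250),"scene":(270,370,215,275)}
for n in roi:
    im=optics.grab_frame(n); a,b,c,d=roi[n]
    r=mask(n,im,"red"); o=mask(n,im,"orange")
    def px(m):
        v,u=np.nonzero(m[c:d,a:b]); return np.c_[u+a,v+c]
    pr,po=px(r),px(o)
    print(n,"red",len(pr),pr.mean(0),ray(n,[pr.mean(0)],.056),"orange",len(po))
    w=ray(n,po,.047 if n=="top" else .035)
    if n=="top":
        ce=(w.min(0)+w.max(0))/2
        for _ in range(10):  # lines through centre: angle mod 90
            dlt=w-ce; th=np.arctan2(dlt[:,1],dlt[:,0]); rr=np.hypot(*dlt.T)
            k=rr>.03
            a4=np.angle(np.exp(4j*th[k]).mean())/4
            # LSQ: offset perpendicular to nearest blade
            idx=np.round((th[k]-a4)/(np.pi/2)); ph=a4+idx*np.pi/2
            N=np.c_[-np.sin(ph),np.cos(ph)]
            ce=ce+np.linalg.lstsq(N,(N*dlt[k]).sum(1),rcond=None)[0]
        print("centre",ce,"blade deg mod90",np.degrees(a4),"rmax",np.percentile(rr,98))
        g=ray(n,[pr.mean(0)],.056)[0]-ce; print("marker r",np.hypot(*g),"ang",np.degrees(np.arctan2(g[1],g[0])))
        cv2.imwrite("pics/t1.png",cv2.resize(im[170:260,270:390,::-1],None,fx=6,fy=6,interpolation=cv2.INTER_CUBIC))
    else:
        cv2.imwrite("pics/s1.png",cv2.resize(im[180:290,220:390,::-1],None,fx=4.5,fy=4.5,interpolation=cv2.INTER_CUBIC))
E
```

```text
top red 58 [355.81034483 231.93103448] [[ 0.54492203 -0.09727262]] orange 156
centre [ 0.59528481 -0.0127494 ] blade deg mod90 40.8597062870939 rmax 0.0683054583510127
marker r 0.09838996173769715 ang -120.78840682407538
scene red 57 [351.80701754 227.21052632] [[ 0.54516414 -0.09416125]] orange 531
```

View pics/t1.png

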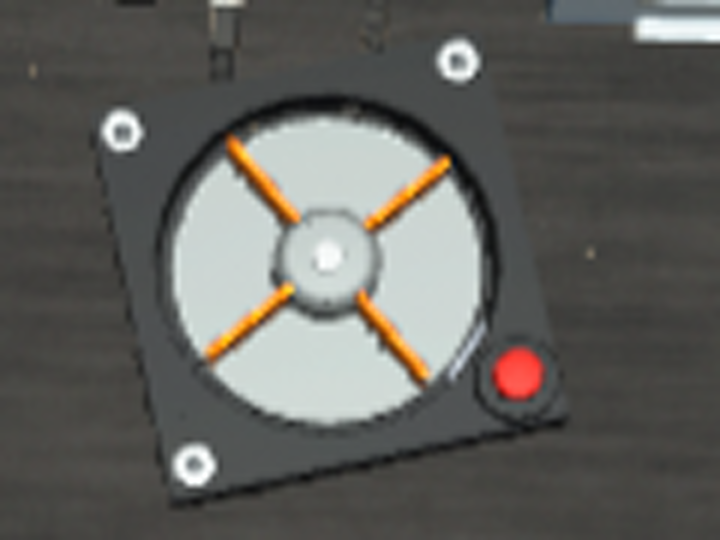

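Checks: the marker radius is 98.4 mm against 99 given, and the blade tips are at 68.3 mm against 69. The fan centre is at (0.595,-0.013), the blades at 40.9° mod 90, and the plunger at (0.545,-0.096). Next I move over the fan.

```bash
cat > to.py <<'E'
import sys; from h import *
s=manip.observe(); M=R.from_rotvec(s["orientation"]).as_matrix(); t=np.array([float(v) for v in sys.argv[1:4]])
print("shift",np.round(M.T@(t-s["ee_pos"]),4),"yyaw",round(np.degrees(np.arctan2(M[1,1],M[0,1])),2),"q6",round(s["q"][5],3),"pos",s["ee_pos"].round(4),"F",s["force"].round(2),"T",s["wrist_torque"].round(3),"t",s["time"])
E
python3 shift.py '[[0.08,0.049,-0.0345,0,0],[0.08,0.098,-0.069,0,0],[0.08,0.147,-0.1035,0,0],[0.08,0.196,-0.138,0,0],[0.08,0.245,-0.1725,0,0]]'
python3 shift.py '[[0.08,0.049,-0.0345,0,0],[0.08,0.098,-0.069,0,0],[0.08,0.147,-0.1035,0,0],[0.08,0.196,-0.138,0,0],[0.08,0.245,-0.1725,0,0]]'
python3 to.py 0.595 -0.013 0.15
```

```text
time: 0.82
ee_pos: [0.3456, -0.3196, 0.2388]
orientation: [3.112, 0.428, 0.0]
force: [-0.4, -1.0, 0.1]
opening: 0.0802
finger_force: 0.0
time: 1.45
ee_pos: [0.535, -0.0872, 0.2388]
orientation: [3.112, 0.429, 0.0]
force: [0.9, -0.7, 1.0]
opening: 0.0801
finger_force: 0.0
shift [ 0.0778 -0.0552  0.0888] yyaw -74.31 q6 0.916 pos [ 0.535  -0.0872  0.2388] F [ 0.85 -0.7   0.98] T [-0.05  -0.067 -0.012] t 1.45
```

```bash
python3 shift.py '[[0.075,0.039,-0.0275,0.02,0.12],[0.075,0.078,-0.055,0.04,0.24],[0.075,0.078,-0.055,0.089,0.346],[0.075,0.078,-0.055,0.089,0.346]]'
python3 to.py 0.595 -0.013 0.026
```

```text
time: 1.95
ee_pos: [0.5909, -0.0136, 0.1454]
orientation: [-3.138, 0.11, 0.015]
force: [-0.5, -0.5, 0.6]
opening: 0.075
finger_force: 0.0
shift [ 0.0051 -0.0007  0.1193] yyaw -94.02 q6 1.417 pos [ 0.5909 -0.0136  0.1454] F [-0.54 -0.51  0.56] T [0.016 0.05  0.014] t 1.95
```

```bash
python3 shift.py '[[0.075,0,0,0,0],[0.075,0,0,0,0]]'; python3 to.py 0.595 -0.013 0.026; python3 -c "
from h import *
print(manip.observe()['q'])
im=optics.grab_frame('scene');cv2.imwrite('pics/s2.png',cv2.resize(im[130:290,200:400,::-1],None,fx=3.5,fy=3.5))"
```

```text
time: 2.2
ee_pos: [0.5954, -0.0158, 0.1522]
orientation: [3.139, -0.113, 0.006]
force: [-0.5, -0.1, -0.7]
opening: 0.0749
finger_force: 0.0
shift [-0.0011 -0.0029  0.1262] yyaw -94.13 q6 1.417 pos [ 0.5954 -0.0158  0.1522] F [-0.55 -0.15 -0.72] T [ 0.004  0.023 -0.009] t 2.2
[-2.25653229e-01  3.12019296e-01  1.63101785e+00  8.06172639e-06
  1.19475459e+00  1.41720296e+00]
```

View pics/s2.png

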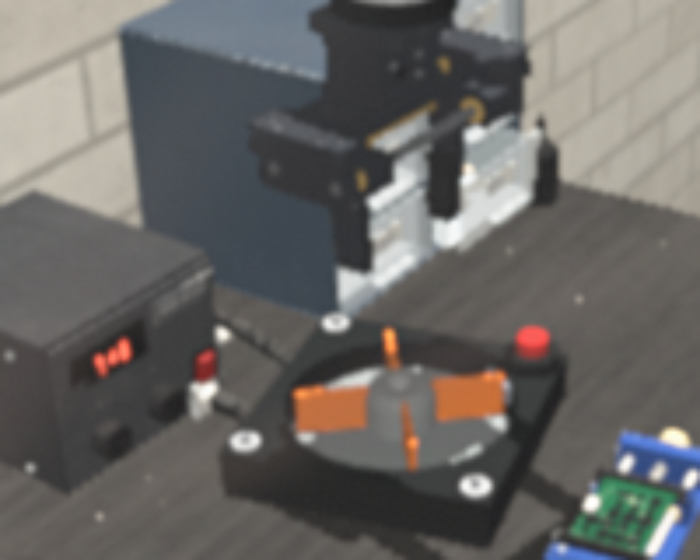

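The view shows the fingers above the fan with clear air around them, about in line with the hub, and the PSU and cabinet well clear. Next I descend between the blades.

```bash
python3 shift.py '[[0.072,-0.001,-0.003,0.04,0],[0.072,-0.001,-0.003,0.08,0],[0.072,-0.001,-0.003,0.105,0],[0.072,-0.001,-0.003,0.124,0],[0.072,-0.001,-0.003,0.124,0]]'; python3 to.py 0.595 -0.013 0.028
```

```text
time: 2.88
ee_pos: [0.5929, -0.012, 0.0252]
orientation: [-3.139, 0.114, 0.002]
force: [0.7, -0.1, -0.2]
opening: 0.0719
finger_force: 0.0
shift [ 0.0022  0.0008 -0.0028] yyaw -94.15 q6 1.423 pos [ 0.5929 -0.012   0.0252] F [ 0.7  -0.13 -0.18] T [ 0.025  0.011 -0.016] t 2.875
```

```bash
python3 shift.py '[[0.072,0.002,0.001,-0.002,-0.12],[0.072,0.002,0.001,-0.002,-0.26],[0.072,0.002,0.001,-0.002,-0.40]]' >/dev/null; python3 to.py 0.595 -0.013 0.026
python3 shift.py '[[0.072,0,0,0,-0.12],[0.072,0,0,0,-0.24]]'>/dev/null; python3 to.py 0.595 -0.013 0.026
python3 shift.py '[[0.072,0,0,0,-0.12],[0.072,0,0,0,-0.24]]'>/dev/null; python3 to.py 0.595 -0.013 0.026
```

```text
shift [-0.0016 -0.001   0.0038] yyaw -70.95 q6 1.017 pos [ 0.5968 -0.0134  0.0298] F [-0.1   0.49  0.76] T [ 0.021  0.024 -0.014] t 3.25
shift [-0.0018 -0.0013  0.0039] yyaw -57.25 q6 0.778 pos [ 0.5972 -0.0131  0.0299] F [ 1.45  1.4  -1.59] T [ 0.189 -0.309 -0.051] t 3.5
shift [-0.0013 -0.0017  0.0039] yyaw -43.5 q6 0.538 pos [ 0.5971 -0.0132  0.0299] F [ 1.32  0.45 -0.53] T [ 0.048 -0.234 -0.097] t 3.75
```

```bash
python3 shift.py '[[0.072,0,0,0,-0.1],[0.072,0,0,0,-0.2]]'>/dev/null; python3 to.py 0.595 -0.013 0.026
python3 shift.py '[[0.072,0,0,0,-0.1],[0.072,0,0,0,-0.2]]'>/dev/null; python3 to.py 0.595 -0.013 0.026
python3 shift.py '[[0.072,0,0,0,-0.1],[0.072,0,0,0,-0.2]]'>/dev/null; python3 to.py 0.595 -0.013 0.026
python3 shift.py '[[0.072,0,0,0,-0.1],[0.072,0,0,0,-0.2]]'>/dev/null; python3 to.py 0.595 -0.013 0.026
```

```text
shift [-0.0008 -0.002   0.0038] yyaw -32.07 q6 0.339 pos [ 0.597  -0.0134  0.0298] F [ 0.81 -0.2  -0.11] T [-0.059 -0.177 -0.058] t 4.0
shift [-0.0003 -0.0021  0.0039] yyaw -20.68 q6 0.139 pos [ 0.5971 -0.0135  0.0299] F [ 1.14 -0.57 -0.24] T [-0.154 -0.128 -0.667] t 4.25
shift [ 0.0004 -0.0022  0.0039] yyaw -9.23 q6 -0.061 pos [ 0.5971 -0.0137  0.0299] F [ 1.27 -1.05  0.42] T [-0.241 -0.203 -0.526] t 4.5
shift [ 0.001  -0.002   0.0039] yyaw 2.29 q6 -0.261 pos [ 0.5971 -0.0139  0.0299] F [-0.3  -1.38 -0.34] T [-0.371 -0.189 -0.097] t 4.75
```

The high spot drags hardest between tool yaw -21° and -9°, pushing CCW. I'll go back past it CW and then sample finely CCW.

```bash
python3 shift.py '[[0.072,0,-0.002,0,0.18],[0.072,0,-0.002,0,0.36],[0.072,0,-0.002,0,0.54],[0.072,0,-0.002,0,0.72],[0.072,0,-0.002,0,0.90]]'>/dev/null; python3 to.py 0.595 -0.013 0.026
python3 shift.py '[[0.072,0,0,0,0.1],[0.072,0,0,0,0.2]]'>/dev/null; python3 to.py 0.595 -0.013 0.026
for i in 1 2 3 4 5 6 7 ; do :; done
python3 shift.py '[[0.072,0,0,0,0.1]]'>/dev/null; python3 to.py 0.595 -0.013 0.026
python3 shift.py '[[0.072,0,0,0,0.1]]'>/dev/null; python3 to.py 0.595 -0.013 0.026
python3 shift.py '[[0.072,0,0,0,0.1]]'>/dev/null; python3 to.py 0.595 -0.013 0.026
python3 shift.py '[[0.072,0,0,0,0.1]]'>/dev/null; python3 to.py 0.595 -0.013 0.026
python3 shift.py '[[0.072,0,0,0,0.1]]'>/dev/null; python3 to.py 0.595 -0.013 0.026
python3 shift.py '[[0.072,0,0,0,0.1]]'>/dev/null; python3 to.py 0.595 -0.013 0.026
```

```text
shift [ 0.0004 -0.0002  0.0038] yyaw -49.78 q6 0.647 pos [ 0.5949 -0.0134  0.0298] F [ 3.35  2.25 -0.41] T [ 0.29  -0.412  0.154] t 5.375
shift [-0.0021 -0.0005  0.0041] yyaw -61.08 q6 0.844 pos [ 0.597  -0.0124  0.0301] F [12.52  6.53 -7.68] T [ 1.32  -1.786  0.486] t 5.625
shift [-0.0028 -0.0003  0.0041] yyaw -66.78 q6 0.943 pos [ 0.5976 -0.0122  0.0301] F [11.88  6.64 -9.05] T [ 1.251 -1.812  0.621] t 5.75
shift [-0.003  -0.0001  0.0041] yyaw -72.49 q6 1.043 pos [ 0.5978 -0.0122  0.0301] F [13.06  5.92 -8.88] T [ 1.289 -1.885  0.669] t 5.875
shift [-0.0031  0.0002  0.0041] yyaw -78.23 q6 1.143 pos [ 0.5979 -0.0122  0.0302] F [11.59  5.36 -8.51] T [ 1.199 -1.942  0.517] t 6.0
shift [-0.0029  0.0001  0.0043] yyaw -83.97 q6 1.244 pos [ 0.5978 -0.0126  0.0304] F [ 6.93  3.58 -4.09] T [ 0.609 -1.26   0.294] t 6.125
shift [-0.0014 -0.0001  0.0043] yyaw -89.71 q6 1.344 pos [ 0.5963 -0.0131  0.0303] F [1.74 0.32 0.37] T [ 0.14  -0.444  0.113] t 6.25
shift [-0.001  -0.0002  0.0043] yyaw -95.45 q6 1.444 pos [ 0.596  -0.0133  0.0303] F [3.04 1.33 1.11] T [ 0.147 -0.4    0.057] t 6.375
```

```bash
P="python3 to.py 0.595 -0.013 0.026"; python3 shift.py '[[0.072,0,0,0,-0.17],[0.072,0,0,0,-0.34],[0.072,0,0,0,-0.51],[0.072,0,0,0,-0.68],[0.072,0,0,0,-0.85]]'>/dev/null; $P
python3 shift.py '[[0.072,0,0,0,-0.1],[0.072,0,0,0,-0.2],[0.072,0,0,0,-0.25]]'>/dev/null; $P
python3 shift.py '[[0.072,0,0,0,-0.05],[0.072,0,0,0,-0.05]]'>/dev/null; $P
python3 shift.py '[[0.072,0,0,0,-0.05],[0.072,0,0,0,-0.05]]'>/dev/null; $P
python3 shift.py '[[0.072,0,0,0,-0.05],[0.072,0,0,0,-0.05]]'>/dev/null; $P
python3 shift.py '[[0.072,0,0,0,-0.05],[0.072,0,0,0,-0.05]]'>/dev/null; $P
python3 shift.py '[[0.072,0,0,0,-0.05],[0.072,0,0,0,-0.05]]'>/dev/null; $P
python3 shift.py '[[0.072,0,0,0,-0.05],[0.072,0,0,0,-0.05]]'>/dev/null; $P
python3 shift.py '[[0.072,0,0,0,-0.05],[0.072,0,0,0,-0.05]]'>/dev/null; $P
python3 shift.py '[[0.072,0,0,0,-0.05],[0.072,0,0,0,-0.05]]'>/dev/null; $P
python3 shift.py '[[0.072,0,0,0,-0.05],[0.072,0,0,0,-0.05]]'>/dev/null; $P
```

```text
shift [ 0.0005 -0.0002  0.0038] yyaw -46.25 q6 0.585 pos [ 0.5948 -0.0134  0.0298] F [ 0.44 -0.3  -0.32] T [-0.041 -0.057  0.031] t 7.0
shift [-0.0001 -0.0001  0.0039] yyaw -32.14 q6 0.339 pos [ 0.5951 -0.013   0.0299] F [ 1.75  2.73 -1.06] T [ 0.332 -0.333 -0.082] t 7.375
shift [ 0.0002 -0.0001  0.0036] yyaw -29.42 q6 0.292 pos [ 0.5949 -0.0132  0.0296] F [ 1.33  1.77 -0.12] T [ 0.172 -0.258 -0.066] t 7.625
shift [0.0004 0.0004 0.0031] yyaw -26.6 q6 0.242 pos [ 0.5945 -0.0132  0.0291] F [0.83 1.5  1.43] T [ 0.207 -0.161  0.003] t 7.875
shift [0.0007 0.0009 0.0024] yyaw -23.75 q6 0.193 pos [ 0.5939 -0.0133  0.0284] F [0.51 0.79 0.46] T [ 0.038 -0.076 -0.077] t 8.125
shift [0.0009 0.0016 0.0018] yyaw -20.88 q6 0.143 pos [ 0.5932 -0.0133  0.0278] F [0.22 0.32 1.19] T [-0.041 -0.086 -0.01 ] t 8.375
shift [0.0009 0.0018 0.0015] yyaw -18.03 q6 0.093 pos [ 0.593  -0.0133  0.0275] F [0.23 0.03 0.53] T [-0.137 -0.129 -0.02 ] t 8.625
shift [0.001  0.0018 0.0015] yyaw -15.18 q6 0.043 pos [ 0.593  -0.0135  0.0275] F [-0.37 -1.17  0.83] T [-0.369 -0.057 -0.152] t 8.875
shift [0.001  0.0018 0.0015] yyaw -12.32 q6 -0.007 pos [ 0.593  -0.0135  0.0275] F [-0.53 -3.7   0.44] T [-0.668 -0.082 -0.181] t 9.125
shift [0.001  0.0018 0.0015] yyaw -9.44 q6 -0.057 pos [ 0.5931 -0.0137  0.0275] F [-0.81 -4.65  0.14] T [-0.757 -0.027 -0.178] t 9.375
shift [0.001  0.0018 0.0015] yyaw -6.57 q6 -0.107 pos [ 0.5931 -0.0138  0.0275] F [-0.77 -6.13  0.4 ] T [-0.951  0.054 -0.245] t 9.625
```

Readings taken while holding relax, because the rotor creeps ahead of the fingers. From here I'll only read during steady slow motion, one row per command.

```bash
cat > p.py <<'E'
from h import *
s=manip.observe(); M=R.from_rotvec(s["orientation"]).as_matrix()
f=s["force"]; d=s["ee_pos"][:2]-[.595,-.013]
print(round(np.degrees(np.arctan2(M[1,1],M[0,1])),2),"Tz",s["wrist_torque"][2].round(3),"about axis",(s["wrist_torque"][2]+d[0]*f[1]-d[1]*f[0]).round(3),"F",f.round(1),s["ee_pos"].round(4),s["time"])
E
P="python3 p.py"
S="python3 shift.py"
$S '[[0.072,0.001,0.0018,0,-0.04]]'>/dev/null; $P
$S '[[0.072,0,0,0,-0.04]]'>/dev/null; $P
$S '[[0.072,0,0,0,-0.04]]'>/dev/null; $P
$S '[[0.072,0,0,0,-0.04]]'>/dev/null; $P
$S '[[0.072,0,0,0,-0.04]]'>/dev/null; $P
$S '[[0.072,0,0,0,-0.04]]'>/dev/null; $P
echo back; $S '[[0.072,0,0,0,0.15],[0.072,0,0,0,0.3],[0.072,0,0,0,0.45],[0.072,0,0,0,0.6],[0.072,0,0,0,0.75]]' >/dev/null; $P
$S '[[0.072,0,0,0,0.04],[0.072,0,0,0,0.08],[0.072,0,0,0,0.12]]' >/dev/null; $P
$S '[[0.072,0,0,0,0.04]]'>/dev/null; $P
$S '[[0.072,0,0,0,0.04]]'>/dev/null; $P
$S '[[0.072,0,0,0,0.04]]'>/dev/null; $P
$S '[[0.072,0,0,0,0.04]]'>/dev/null; $P
$S '[[0.072,0,0,0,0.04]]'>/dev/null; $P
$S '[[0.072,0,0,0,0.04]]'>/dev/null; $P
$S '[[0.072,0,0,0,0.04]]'>/dev/null; $P
$S '[[0.072,0,0,0,0.04]]'>/dev/null; $P
```

```text
-4.25 Tz -0.257 about axis -0.251 F [-3.4 -9.1  0.3] [ 0.5941 -0.0136  0.0274] 9.75
-1.95 Tz -0.101 about axis -0.099 F [-1.  -3.7  0.4] [ 0.5944 -0.013   0.0273] 9.875
0.36 Tz -0.129 about axis -0.127 F [-0.9 -2.5 -0.1] [ 0.5945 -0.0124  0.0273] 10.0
2.66 Tz -0.109 about axis -0.107 F [-0.7 -3.3  0.4] [ 0.5946 -0.0123  0.0273] 10.125
4.96 Tz -0.089 about axis -0.088 F [ 0.  -3.1 -0.4] [ 0.5946 -0.0122  0.0273] 10.25
7.25 Tz -0.102 about axis -0.101 F [-0.4 -3.  -1. ] [ 0.5947 -0.0122  0.0273] 10.375
back
-36.07 Tz 0.006 about axis 0.006 F [ 0.1 -0.2  0.2] [ 0.5949 -0.0115  0.0274] 11.0
-42.73 Tz 0.139 about axis 0.135 F [ 2.4  1.6 -0.7] [ 0.5951 -0.0114  0.0274] 11.375
-45.02 Tz 0.107 about axis 0.105 F [ 1.2  1.7 -1.6] [ 0.5952 -0.0112  0.0274] 11.5
-47.31 Tz 0.107 about axis 0.105 F [ 1.7  2.4 -1.2] [ 0.5953 -0.0112  0.0274] 11.625
-49.6 Tz 0.108 about axis 0.106 F [ 1.2  3.1 -2.4] [ 0.5953 -0.0111  0.0274] 11.75
-51.89 Tz 0.115 about axis 0.111 F [ 2.3  1.9 -1.3] [ 0.5952 -0.0111  0.0274] 11.875
-54.19 Tz 0.212 about axis 0.204 F [ 4.6  3.6 -2.6] [ 0.5956 -0.0109  0.0275] 12.0
-56.47 Tz 0.309 about axis 0.299 F [ 6.7  5.3 -3.8] [ 0.5961 -0.0107  0.0276] 12.125
-58.76 Tz 0.327 about axis 0.315 F [ 8.3  5.4 -5.9] [ 0.5967 -0.0105  0.0276] 12.25
-61.04 Tz 0.418 about axis 0.404 F [10.   5.7 -7.6] [ 0.5971 -0.0103  0.0276] 12.375
```

```bash
P="python3 p.py"; S="python3 shift.py"
$S '[[0.072,0,0,0,0.04]]'>/dev/null; $P
$S '[[0.072,0,0,0,0.04]]'>/dev/null; $P
$S '[[0.072,0,0,0,0.04]]'>/dev/null; $P
$S '[[0.072,0,0,0,0.04]]'>/dev/null; $P
$S '[[0.072,0,0,0,0.04]]'>/dev/null; $P
$S '[[0.072,0,0,0,0.04]]'>/dev/null; $P
$S '[[0.072,0,0,0,0.04]]'>/dev/null; $P
$S '[[0.072,0,0,0,0.04]]'>/dev/null; $P
$S '[[0.072,0,0,0,0.04]]'>/dev/null; $P
$S '[[0.072,0,0,0,0.04]]'>/dev/null; $P
$S '[[0.072,0,0,0,0.04]]'>/dev/null; $P
$S '[[0.072,0,0,0,0.04]]'>/dev/null; $P
$S '[[0.072,0,0,0,0.04]]'>/dev/null; $P
$S '[[0.072,0,0,0,0.04]]'>/dev/null; $P
echo back; $S '[[0.072,0,0,0,-0.15],[0.072,0,0,0,-0.3],[0.072,0,0,0,-0.45],[0.072,0,0,0,-0.6],[0.072,0,0,0,-0.7]]' >/dev/null; $P
```

```text
-63.32 Tz 0.565 about axis 0.55 F [10.1  5.3 -7. ] [ 0.5972 -0.0103  0.0276] 12.5
-65.6 Tz 0.562 about axis 0.546 F [10.   4.4 -8. ] [ 0.5974 -0.0103  0.0277] 12.625
-67.89 Tz 0.676 about axis 0.663 F [10.8  6.8 -8.3] [ 0.5975 -0.0103  0.0277] 12.75
-70.17 Tz 0.589 about axis 0.573 F [11.7  6.1 -8.9] [ 0.5977 -0.0102  0.0277] 12.875
-72.47 Tz 0.628 about axis 0.611 F [11.5  5.5 -8.9] [ 0.5977 -0.0102  0.0277] 13.0
-74.76 Tz 0.591 about axis 0.572 F [12.6  5.4 -9.8] [ 0.5979 -0.0102  0.0277] 13.125
-77.06 Tz 0.556 about axis 0.537 F [13.4  5.8 -9.6] [ 0.598  -0.0103  0.0277] 13.25
-79.37 Tz 0.482 about axis 0.465 F [12.6  5.1 -9.1] [ 0.5982 -0.0104  0.0278] 13.375
-81.66 Tz 0.424 about axis 0.416 F [10.   4.8 -6.3] [ 0.5981 -0.0106  0.028 ] 13.5
-83.96 Tz 0.265 about axis 0.255 F [ 7.4  2.3 -3.5] [ 0.5976 -0.0109  0.0281] 13.625
-86.25 Tz 0.057 about axis 0.053 F [3.4 1.6 1.2] [ 0.5965 -0.0111  0.028 ] 13.75
-88.55 Tz 0.086 about axis 0.084 F [1.9 0.7 0.3] [ 0.5961 -0.0114  0.0279] 13.875
-90.85 Tz 0.078 about axis 0.073 F [2.9 0.1 0.1] [ 0.596  -0.0114  0.0279] 14.0
-93.14 Tz 0.125 about axis 0.122 F [2.4 0.3 0.3] [ 0.596  -0.0115  0.028 ] 14.125
back
-52.75 Tz 0.048 about axis 0.049 F [-0.3  0.2 -0.1] [ 0.5948 -0.0115  0.0274] 14.75
```

```bash
P="python3 p.py"; S="python3 shift.py"
$S '[[0.072,0,0,0,-0.04],[0.072,0,0,0,-0.08],[0.072,0,0,0,-0.12],[0.072,0,0,0,-0.16],[0.072,0,0,0,-0.20]]'>/dev/null; $P
$S '[[0.072,0,0,0,-0.04]]'>/dev/null; $P
$S '[[0.072,0,0,0,-0.04]]'>/dev/null; $P
$S '[[0.072,0,0,0,-0.04]]'>/dev/null; $P
$S '[[0.072,0,0,0,-0.04]]'>/dev/null; $P
$S '[[0.072,0,0,0,-0.04]]'>/dev/null; $P
$S '[[0.072,0,0,0,-0.04]]'>/dev/null; $P
$S '[[0.072,0,0,0,-0.04]]'>/dev/null; $P
$S '[[0.072,0,0,0,-0.04]]'>/dev/null; $P
$S '[[0.072,0,0,0,-0.04]]'>/dev/null; $P
$S '[[0.072,0,0,0,-0.04]]'>/dev/null; $P
$S '[[0.072,0,0,0,-0.04]]'>/dev/null; $P
$S '[[0.072,0,0,0,-0.04]]'>/dev/null; $P
$S '[[0.072,0,0,0,-0.04]]'>/dev/null; $P
$S '[[0.072,0,0,0,-0.04]]'>/dev/null; $P
$S '[[0.072,0,0,0,-0.04]]'>/dev/null; $P
$S '[[0.072,0,0,0,-0.04]]'>/dev/null; $P
```

```text
-41.43 Tz -0.143 about axis -0.14 F [-1.  -2.5  0.6] [ 0.5947 -0.0116  0.0274] 15.375
-39.15 Tz -0.058 about axis -0.056 F [-1.3 -2.9  0.3] [ 0.5946 -0.0119  0.0273] 15.5
-36.86 Tz -0.07 about axis -0.067 F [-1.2 -3.8  0.7] [ 0.5946 -0.012   0.0273] 15.625
-34.57 Tz -0.065 about axis -0.063 F [-1.8 -1.5  0.2] [ 0.5946 -0.012   0.0274] 15.75
-32.28 Tz -0.19 about axis -0.186 F [-1.7 -4.3  0.8] [ 0.5945 -0.0122  0.0273] 15.875
-30.0 Tz -0.301 about axis -0.298 F [-1.8 -4.2  1.7] [ 0.5944 -0.0126  0.0273] 16.0
-27.73 Tz -0.375 about axis -0.371 F [-2.  -5.6  0.7] [ 0.5944 -0.0127  0.0274] 16.125
-25.45 Tz -0.506 about axis -0.502 F [-2.3 -5.4  0.7] [ 0.5943 -0.0128  0.0274] 16.25
-23.17 Tz -0.58 about axis -0.575 F [-2.5 -6.3  0.6] [ 0.5943 -0.013   0.0273] 16.375
-20.89 Tz -0.595 about axis -0.59 F [-3.9 -7.4  1.5] [ 0.5943 -0.0131  0.0274] 16.5
-18.6 Tz -0.608 about axis -0.604 F [-3.2 -7.5  1.6] [ 0.5943 -0.0132  0.0273] 16.625
-16.31 Tz -0.666 about axis -0.662 F [-2.8 -7.9  1.1] [ 0.5943 -0.0134  0.0274] 16.75
-14.02 Tz -0.606 about axis -0.601 F [-2.9 -9.   1.3] [ 0.5943 -0.0135  0.0274] 16.875
-11.72 Tz -0.537 about axis -0.533 F [-3.9 -8.8  1.7] [ 0.5943 -0.0137  0.0274] 17.0
-9.42 Tz -0.489 about axis -0.485 F [ -3.5 -10.    1.2] [ 0.5943 -0.0138  0.0274] 17.125
-7.12 Tz -0.395 about axis -0.391 F [-2.5 -9.8  1.1] [ 0.5944 -0.0139  0.0274] 17.25
-4.82 Tz -0.301 about axis -0.299 F [-3.6 -8.3  2. ] [ 0.5944 -0.0139  0.0274] 17.375
```

CCW the lobe is centred at about -17.3°, and CW at about -69.5°. The mean of -43.3° puts the blades at about 1.7° (mod 90) in world at the tightest point. I'll reset CW past the spot, then push CCW and stop at -17.3°.

```bash
P="python3 p.py"; S="python3 shift.py"
$S '[[0.072,0,0,0,0.16],[0.072,0,0,0,0.32],[0.072,0,0,0,0.48],[0.072,0,0,0,0.64],[0.072,0,0,0,0.78]]'>/dev/null; $P
$S '[[0.072,0,0,0,0.06],[0.072,0,0,0,0.12],[0.072,0,0,0,0.18],[0.072,0,0,0,0.24],[0.072,0,0,0,0.30]]'>/dev/null; $P
$S '[[0.072,0,0,0,0.06],[0.072,0,0,0,0.12],[0.072,0,0,0,0.18],[0.072,0,0,0,0.24],[0.072,0,0,0,0.30]]'>/dev/null; $P
$S '[[0.072,0,0,0,0.06],[0.072,0,0,0,0.12],[0.072,0,0,0,0.16]]'>/dev/null; $P
echo fwd; $S '[[0.072,0,0,0,-0.15],[0.072,0,0,0,-0.3],[0.072,0,0,0,-0.45],[0.072,0,0,0,-0.6],[0.072,0,0,0,-0.7]]' >/dev/null; $P
```

```text
-49.81 Tz -0.012 about axis -0.012 F [0.3 0.4 0.5] [ 0.5948 -0.0115  0.0274] 18.0
-66.78 Tz 0.694 about axis 0.68 F [11.4  4.8 -8.3] [ 0.5976 -0.0107  0.0277] 18.625
-83.99 Tz 0.238 about axis 0.229 F [ 7.6  2.2 -3.7] [ 0.5977 -0.011   0.0279] 19.25
-93.16 Tz 0.123 about axis 0.12 F [ 2.4  0.8 -0.7] [ 0.596  -0.0114  0.0279] 19.625
fwd
-52.75 Tz 0.015 about axis 0.016 F [-0.4 -0.5 -0.1] [ 0.5948 -0.0115  0.0274] 20.25
```

```bash
P="python3 p.py"; S="python3 shift.py"
$S '[[0.072,0,0,0,-0.04],[0.072,0,0,0,-0.08],[0.072,0,0,0,-0.12],[0.072,0,0,0,-0.16],[0.072,0,0,0,-0.20]]'>/dev/null; $P
$S '[[0.072,0,0,0,-0.04],[0.072,0,0,0,-0.08],[0.072,0,0,0,-0.12],[0.072,0,0,0,-0.16],[0.072,0,0,0,-0.20]]'>/dev/null; $P
$S '[[0.072,0,0,0,-0.04],[0.072,0,0,0,-0.08],[0.072,0,0,0,-0.12],[0.072,0,0,0,-0.16],[0.072,0,0,0,-0.20]]'>/dev/null; $P
$S '[[0.072,0,0,0,-0.015]]'>/dev/null; $P
echo release; $S '[[0.072,0,0,0,0.13],[0.072,0,0,0,0.26],[0.072,0,0,0,0.42],[0.072,0,0,0,0.42]]'>/dev/null; $P
echo up; $S '[[0.072,0,0,-0.05,0],[0.072,0,0,-0.11,0],[0.072,0,0,-0.13,0]]'>/dev/null; $P
```

```text
-41.44 Tz -0.126 about axis -0.124 F [-1.4 -2.   0.3] [ 0.5947 -0.0117  0.0273] 20.875
-29.99 Tz -0.226 about axis -0.222 F [-2.9 -4.2  0.8] [ 0.5944 -0.0126  0.0273] 21.5
-18.6 Tz -0.644 about axis -0.639 F [-3.3 -7.4  1.5] [ 0.5943 -0.0132  0.0274] 22.125
-17.77 Tz -0.621 about axis -0.616 F [-2.6 -8.2  1. ] [ 0.5943 -0.0133  0.0273] 22.25
release
-41.69 Tz 0.028 about axis 0.027 F [ 0.3 -0.7  0.7] [ 0.5949 -0.0117  0.0274] 22.75
up
-41.54 Tz 0.045 about axis 0.044 F [-0.6 -0.9 -0.7] [ 0.5974 -0.0123  0.162 ] 23.125
```

```bash
P="python3 p.py"; S="python3 shift.py"
$S '[[0.0,-0.06,0.011,0,0],[0.0,-0.12,0.022,0,0],[0.0,-0.18,0.033,0,0],[0.0,-0.24,0.044,0,0],[0.0,-0.3,0.055,0,0]]' 20 >/dev/null; $P
python3 - <<'E'
from h import *
im=optics.grab_frame("top"); m=mask("top",im,"orange")
v,u=np.nonzero(m[180:250,290:370]); w=ray("top",np.c_[u+290,v+180],.047)
ce=np.array([.5953,-.0127])
for _ in range(10):
    d=w-ce; th=np.arctan2(d[:,1],d[:,0]); rr=np.hypot(*d.T); k=(rr>.03)&(rr<.072)
    a4=np.angle(np.exp(4j*th[k]).mean())/4; ph=a4+np.round((th[k]-a4)/(np.pi/2))*np.pi/2
    N=np.c_[-np.sin(ph),np.cos(ph)]; ce=ce+np.linalg.lstsq(N,(N*d[k]).sum(1),rcond=None)[0]
print(k.sum(),ce,np.degrees(a4))
cv2.imwrite("pics/t2.png",cv2.resize(im[170:260,270:390,::-1],None,fx=5,fy=5,interpolation=cv2.INTER_CUBIC))
E
```

```text
-41.57 Tz 0.028 about axis 0.327 F [ 0.5 -1.   0.5] [ 0.4352 -0.2736  0.157 ] 23.75
112 [ 0.59480756 -0.01262403] -0.9313186458965818
```

View pics/t2.png

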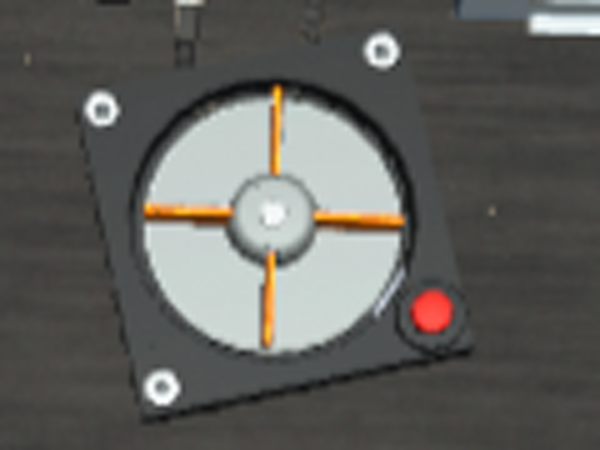

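The blades now stand at -0.9° by camera. The side loads in both passes show the true axis sits about 2–3 mm in +x and -1 mm in y of the camera estimate. Corrected for that, both passes put the tightest point at 0 ± 1°, so the rotor is parked well. Next is the plunger, with shut fingers.

```bash
python3 shift.py '[[0,0,0,0,0]]'; python3 to.py 0.547 -0.0962 0.08
```

```text
time: 23.92
ee_pos: [0.4354, -0.2738, 0.1569]
orientation: [-2.867, -1.281, 0.0]
force: [0.5, 0.0, -0.5]
opening: 0.0101
finger_force: 0.0
shift [ 0.2067 -0.0353  0.0771] yyaw -41.87 q6 -0.062 pos [ 0.4354 -0.2738  0.1569] F [ 0.46  0.03 -0.5 ] T [-0.042 -0.035  0.005] t 23.925
```

```bash
S="python3 shift.py"; $S '[[0,0.055,-0.0095,0,0],[0,0.11,-0.019,0,0],[0,0.165,-0.0285,0,0],[0,0.207,-0.0355,0.02,0],[0,0.207,-0.0355,0.07,0]]'>/dev/null; $S '[[0,0,0,0,0],[0,0,0,0,0]]'; python3 to.py 0.547 -0.0962 0.06
python3 -c "
from h import *
im=optics.grab_frame('scene');cv2.imwrite('pics/s3.png',cv2.resize(im[150:290,240:410,::-1],None,fx=4,fy=4))"
```

```text
time: 24.8
ee_pos: [0.5483, -0.0941, 0.0886]
orientation: [2.866, 1.287, 0.0]
force: [-0.8, 0.0, -0.7]
opening: 0.0004
finger_force: 0.0
shift [-0.0025  0.0004  0.0286] yyaw -41.64 q6 0.343 pos [ 0.5483 -0.0941  0.0886] F [-0.79  0.   -0.74] T [-0.037 -0.053  0.013] t 24.8
```

View pics/s3.png

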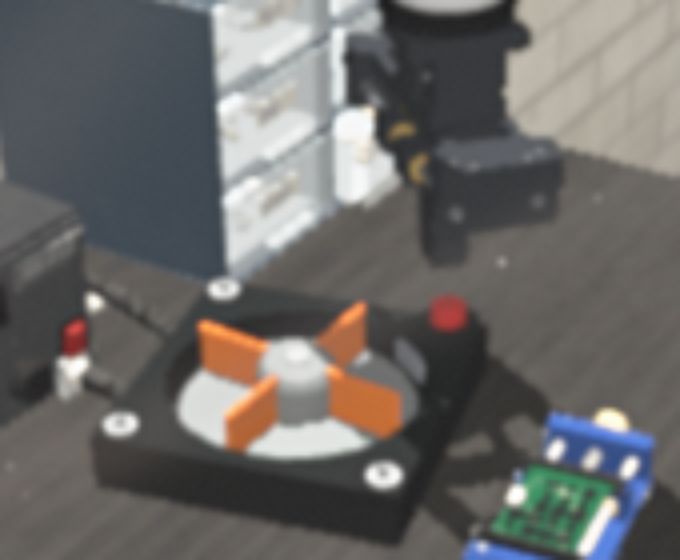

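The view shows the shut fingertips at (445,250) directly above the red plunger at (448,312), with the blades clear. Pressing now.

```bash
S="python3 shift.py"; P="python3 to.py 0.547 -0.0962 0.05"
$S '[[0,-0.002,0,0.015,0],[0,-0.002,0,0.028,0],[0,-0.002,0,0.032,0],[0,-0.002,0,0.032,0]]'>/dev/null; $P
$S '[[0,0,0,0.003,0],[0,0,0,0.003,0]]'>/dev/null; $P
$S '[[0,0,0,0.003,0],[0,0,0,0.003,0]]'>/dev/null; $P
```

```text
shift [0.0007 0.0006 0.0054] yyaw -41.73 q6 0.34 pos [ 0.5461 -0.0963  0.0554] F [-1.89 -1.25  2.51] T [-0.058  0.213  0.048] t 25.35
shift [0.0003 0.0002 0.0029] yyaw -41.7 q6 0.34 pos [ 0.5467 -0.0963  0.0529] F [-2.33 -1.4   3.79] T [-0.163  0.387  0.029] t 25.6
shift [0.0002 0.     0.0004] yyaw -41.7 q6 0.34 pos [ 0.5468 -0.0963  0.0504] F [-3.61 -1.11  8.22] T [ 0.022  0.622 -0.009] t 25.85
```

```bash
S="python3 shift.py"; P="python3 to.py 0.547 -0.0962 0.05"
$S '[[0,0,0,0.0015,0],[0,0,0,0.0015,0]]'>/dev/null; $P
$S '[[0,0,0,0.002,0],[0,0,0,0.002,0]]'>/dev/null; $P
```

```text
shift [ 0.0001 -0.      0.0002] yyaw -41.69 q6 0.34 pos [ 0.5469 -0.0963  0.0502] F [-8.29  1.49 20.4 ] T [ 0.26   1.48  -0.006] t 26.1
shift [ 0.0001 -0.0001 -0.0001] yyaw -41.67 q6 0.34 pos [ 0.547  -0.0963  0.0499] F [-15.89   3.83  35.5 ] T [ 0.503  2.636 -0.037] t 26.35
```

Hard stop reached at about 50 mm, which is fully down. Lifting straight up and away, then checking.

```bash
S="python3 shift.py"
$S '[[0,0,0,-0.006,0],[0,0,0,-0.03,0],[0,0,0,-0.08,0],[0,0,0,-0.12,0]]'>/dev/null
$S '[[0,-0.055,0.0095,0,0],[0,-0.11,0.019,0,0],[0,-0.165,0.0285,0,0],[0,-0.2,0.035,0,0],[0,-0.2,0.035,0,0]]'
python3 - <<'E'
from h import *
im=optics.grab_frame("top"); m=mask("top",im,"orange")
v,u=np.nonzero(m[180:250,290:370]); w=ray("top",np.c_[u+290,v+180],.047)
d=w-[.5948,-.0126]; th=np.arctan2(d[:,1],d[:,0]); rr=np.hypot(*d.T); k=(rr>.03)&(rr<.072)
print("blade",np.degrees(np.angle(np.exp(4j*th[k]).mean())/4),manip.observe()["force"])
cv2.imwrite("pics/s4.png",optics.grab_frame("scene")[:,:,::-1])
E
```

```text
time: 27.48
ee_pos: [0.4388, -0.2706, 0.1661]
orientation: [2.869, 1.279, 0.001]
force: [0.4, 1.3, 0.3]
opening: 0.0005
finger_force: 0.0
blade -0.8723681050422123 [-0.47734228  0.66628827  0.05229726]
```

View pics/s4.png

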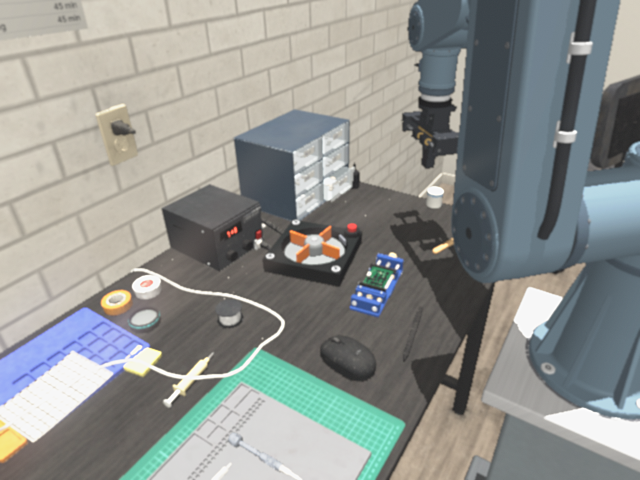

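The arm is clear, the plunger is back up at (352,229), the rotor angle is unchanged (-0.87° against -0.93° before the press), and the bystanders haven't moved.

```bash
python3 -c "
from plant import manip, optics, ticket
print(ticket.hand_in())"
```

```text
the job is handed in; nothing more can be done
None
```

The rotor is parked at its tightest point, to within about 1° by my estimate. I pressed the plunger once to its hard stop and it sprang back with the rotor unmoved; I handed the job in at about 28 s with the arm clear.

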